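# Open the parts scale's display and load it from the scoop

### The job

On the repair bench, raise the stiff display lid of the clamshell parts scale until it stands in line with the yellow index arm at its side (do not move the arm), and let it stand there. Then gently tip all three brass nuts out of the red-handled scoop, from low above, into the scale's recessed steel weighing pan, without touching the nuts with the fingers, and put the empty scoop back down flat on the black rubber mat. Leave the other things on the bench where they are.

Things in the scene. Friction and masses are not known exactly. Their poses are not given: they have to be found in the camera images.
- scale: grey clamshell parts scale, fixed to the bench but placed differently each time; base 160 (x) x 200 (y) x 55 mm tall; origin at the centre of its underside, its front faces -x (towards the robot), z up. The teal lid on top hinges along the back edge
- pan (a point): centre of the floor of the recessed steel weighing pan, 25 mm above the bench; axes as the scale's. The pan is 100 (x) x 160 (y) mm, its rim 30 mm above its floor; its walls are 10 mm thick in front, 20 mm at the sides. It is covered while the lid is shut
- lid (a joint): the display lid's angle in rad: 0 shut (flat over the pan), pi/2 upright, at most 2.4 (leaning back, away from the robot). The hinge is stiff: the lid stays where it is left; about 5 N at the bar moves it. The lid is 152 mm from hinge to front edge, 198 mm wide, 12 mm thick
- lid_bar (a point): middle of the round black grab bar in front of the lid's free edge; bar 12 mm thick, 100 mm free length along the lid's y, on two arms at its ends, 34 mm of open gap between bar and lid edge. Axes turn with the lid: x points from the bar to the hinge line, y along the bar. Shut, it is 65 mm above the bench
- lid_hinge (a point): point in the middle of the lid 7 mm above the hinge axis when shut; the axis runs along the scale's y, at scale x = +75 mm, 58 mm above the bench; the bar lies 192 mm from the axis along the lid and 7 mm off it
- index (a joint): angle in rad of the yellow index arm, measured exactly as the lid's angle; set between 1.4 and 1.85 and different each time; not to be moved
- index_tip (a point): free end of the yellow index arm, a flat bar 130 mm long, 12 mm wide, 6 mm thick, 112 mm to the -y side of the scale's middle, turning on the lid's hinge axis; its x axis points from the tip to the hinge, so lid and arm are in line when their x axes are parallel
- mat: black rubber mat, fixed, 240 (x) x 170 (y) x 4 mm; origin at the centre of its underside. It lies on the other side of the bench from the scale; which is left and which right changes
- scoop: small aluminium scoop with a red handle, level on the mat, the nuts in it; about 140 g. Origin: centre of its pan's underside; x points out of the open front (nose), z up. Pan 70 (x) x 60 (y) mm, floor 3 mm, walls at sides and back 24 mm tall, front open. The handle runs back from the pan with a foot under its end
- scoop_grip (a point): point on the scoop handle to grip, 70 mm behind the pan's centre, 34 mm above the scoop's underside; axes as the scoop's. The handle reaches from 34 to 126 mm behind the pan's centre; 14 mm wide (y), its underside 20 and its top 46 mm above the scoop's underside
- scoop_nose (a point): middle of the scoop's front lip, on the pan's floor, 35 mm ahead of the pan's centre; axes as the scoop's
- nut1: loose brass hexagon nut, 22 mm across the flats, 12 mm thick, 30 g, lying in the scoop; origin at the centre of its underside
- nut2: loose brass hexagon nut, 22 mm across the flats, 12 mm thick, 30 g, lying in the scoop; origin at the centre of its underside
- nut3: loose brass hexagon nut, 22 mm across the flats, 12 mm thick, 30 g, lying in the scoop; origin at the centre of its underside
- battery: bystander, to be left alone: tool battery pack, black with a teal top, 115 x 75 x 63 mm
- grease_can: bystander, to be left alone: small yellow can, 38 mm across, 70 mm tall
- gear: bystander, to be left alone: dark steel gear with a hub, 44 mm across, 22 mm tall
- screwdriver: bystander, to be left alone: screwdriver lying on the bench
- wrench: bystander, to be left alone: open wrench lying on the bench
- blue_bin: bystander, to be left alone: open blue plastic bin, 150 x 100 x 60 mm
- tape_roll: bystander, to be left alone: black ring-shaped tape roll lying flat, 90 mm across, 20 mm tall
Not all that is in view belongs to the job. What is meant by the scoop is not purple, and is the smaller of those in its own colour.

How it is judged:
On the way, in this order (a step that is already met when the one before it is completed fails the run):
1. the lid stands in line with the yellow arm (within 0.10 rad), still (angle between the x axis of lid_bar and the x axis of index_tip, either way round below 0.1 rad and velocity of joint lid between -0.05 and 0.05 rad/s), for 0.3 s.
2. all three nuts lie in the weighing pan (x of nut1 in the frame of pan between -0.05 and 0.05 m and y of nut1 in the frame of pan between -0.08 and 0.08 m and z of nut1 in the frame of pan between -0.005 and 0.03 m and linear speed of each of nut1, nut2, nut3 below 0.02 m/s and x of nut2 in the frame of pan between -0.05 and 0.05 m and y of nut2 in the frame of pan between -0.08 and 0.08 m and z of nut2 in the frame of pan between -0.005 and 0.03 m and x of nut3 in the frame of pan between -0.05 and 0.05 m and y of nut3 in the frame of pan between -0.08 and 0.08 m and z of nut3 in the frame of pan between -0.005 and 0.03 m), for 0.2 s.
At the end, for the whole second after the job is handed in: The lid stands still within 0.10 rad (6 degrees) of the yellow index arm; all three nuts lie at rest inside the weighing pan (below its rim); the scoop stands level (within 0.10 rad) and at rest on the mat, the centre of its pan within the mat's outline (all of step 1 and all of step 2 and x of scoop in the frame of mat between -0.12 and 0.12 m and y of scoop in the frame of mat between -0.085 and 0.085 m and z of scoop in the frame of mat below 0.01 m and angle between scoop's own z axis and vertical below 0.1 rad and linear speed of scoop below 0.02 m/s); the robot touches nothing.
It fails at once if the yellow index arm's tip is moved by more than 8 mm (distance of index_tip from where it was at the start of the episode above 0.008 m).
It fails at once if a nut is touched by the fingers (over 1 N) (contact force between the fingers and nut1 above 1 N or contact force between the fingers and nut2 above 1 N or contact force between the fingers and nut3 above 1 N).
It fails at once if a nut is thrown or dropped from high (faster than 1.5 m/s, a fall of about 11 cm) (linear speed of any of nut1, nut2, nut3 above 1.5 m/s).
It fails at once if a bystander is moved by more than 30 mm (distance of any of battery, grease_can, gear, screwdriver, wrench, blue_bin, tape_roll from where it was at the start of the episode above 0.03 m).
It also fails if it takes over 66 s, if anything falls off the work surface, if the arm or the gripper's body presses on something with over 40 N, if the wrist force passes 120 N, or if a joint passes its speed limit or range.

### The arm

A 6-joint arm with a two-finger parallel gripper is mounted at the origin on the work surface. World frame = base frame: x ahead of the robot, y to its left, z up, the work surface at z = 0. Lengths are in m, angles in rad, forces in N, time in s.
With the tool pointing down it reaches from about 0.275 to 0.75 m from the base axis. Payload 10.2 kg.
Tool frame: the origin (TCP) lies midway between the tips of the shut fingers; the grasp point (between the pads) lies 19 mm behind it; y points along the fingers, x is the direction in which the jaws open and shut, and the axes are right-handed (so a half turn about y gives the same grasp; the last joint's range is limited). The gripper opens to 85 mm and grips with 20 to 120 N. Pads are 22 mm wide; open, the fingers measure 114 mm over their backs; the gripper's body (76 mm by 85 mm) begins 54 mm behind the grasp point. The pads swing forward as they close: fully open they stand 13 mm farther back than shut.
Start: joints at [-0.223, 0.313, 1.498, -0, 1.331, -0.223], TCP at [0.525, -0, 0.231] pointing down, gripper open.
Joint ranges: [-2.94, 2.94], [-0.97, 2.17], [0.19, 2.56], [-1.23, 4.37], [0.02, 3.11], [-2.88, 2.88]. Speed limits (rad/s): [2.39, 2.39, 3.01, 3.14, 3.14, 3.14].

### API

Orientations are given as a rotation vector (axis times angle).
In Python, from rig import bot gives the robot as it stands.
- The arm moves only by the tool jog_arm, never from a script. Its argument "rows" is a list that holds one entry, the list of rows, each a list of 6 numbers: the shift along the tool's x, y, z in units of 300 mm (1.0 is 300 mm), then the turn, a rotation vector about the tool's x, y, z in units of 0.5 rad (1.0 is 0.5 rad). In form: [[[dx, dy, dz, wx, wy, wz], ...]]. A call has 1 to 8 rows; each row is the pose to reach, as a shift and turn from the pose commanded when the call began, along the tool's axes at that moment; what a row does not reach only later rows make up. A row lasts 1/8 s, in which the tool goes at most 62.5 mm and 10.7 degrees, less where a joint would pass 70% of its speed; a pose out of reach is approached as far as the arm can. A call with a number of a shift or a turn outside -1 to 1 is refused whole. A call with a gripper value outside its range is refused whole. "claw" is the closure, from -1 (fully open) to 1 (shut), so that 0 is half open, set as the call begins (left out, the last holds). The fingers move at their own pace and stop on an object; "grip_force" is the grip in N (left out, the last holds). Time passes only in rows, so rows that repeat a pose let the fingers close. It gives the time, the measured TCP pose, the force and the opening at its end, in the units of the state.
- bot.sense(): the state, without advancing time (a new reading comes with each control period).
- bot.snapshot(name): name is "scene" or "side" or "wrist"; returns (picture, depth): 480x640x3 uint8, red, green, blue; 480x640 float32, m along the optical axis (not along the pixel's ray), 0 where there is no reading.
- bot.get_calibration(name): a dict with "mtx" (3x3 intrinsics, pixels), "pose" (4x4, takes a point from camera to world coordinates). Camera axes: x right, y up, looking along -z (the intrinsics and any distortion apply to the point x, -y, -z); pixel columns grow to the right and rows downward; lengths in m; the calibration is good to about 2 mm. A picture is of the moment at which its call begins: read the wrist's pose just before it. get_calibration takes no time and is no camera call; for the wrist camera it gives the pose at the moment of the call.
- bot.hand_in(): hands the job in, once; it reports no verdict.
The state is a dict: "clock": time; "qpos": joint angles; "qd": joint speeds; "joint_efforts": joint torques, N m; "position": TCP position; "eef_rot": TCP orientation; "contact_force": force on the tool from outside, world axes, zero at the start; "moment": the same for the moment, N m; "finger_gap": finger opening in m.
Only numpy, scipy, OpenCV 4.12 (cv2) and the standard library are available. Lean on these libraries where they do the work, as an engineer would, in place of code of your own. Each camera call takes 0.05 s, during which the arm holds its last target.

## Working session

There is one attempt and no reset: what is moved stays moved. The work goes in short steps, Python scripts to look and compute and a tool call to move; the robot and the scene stay as the last step left them, time stands still between calls to the robot, and variables do not carry over. Pictures are saved under pics/ and viewed, and the job is handed in when it is done.

Besides the shell and the picture viewer there is one more tool, called after "Request:" as name(argument=value, ...), one argument or row to a line, values as JSON. jog_arm: Moves the arm, as the interface text tells. Its arguments: {"type":"object","properties":{"rows":{"type":"array"},"claw":{"type":"number"},"grip_force":{"type":"number"}},"required":["rows"]}

```bash
ls; mkdir -p pics; python3 - <<'E'
from rig import bot
import cv2,numpy as np
s=bot.sense();print(s)
for n in ["scene","side","wrist"]:
    c=bot.get_calibration(n)
    p,d=bot.snapshot(n);cv2.imwrite(f"pics/{n}0.png",p[:,:,::-1]);np.savez(f"{n}0.npz",p=p,d=d,mtx=c['mtx'],pose=c['pose']);print(n,c)
E
```

```text
pics
{'clock': 0.0, 'qpos': array([-2.23409810e-01,  3.13458462e-01,  1.49844578e+00,  5.45257306e-06,
        1.33102170e+00, -2.23411985e-01]), 'qd': array([-3.54309976e-04,  8.13179845e-04, -8.25945580e-05, -9.73210777e-04,
       -7.17710058e-04, -8.42605412e-04]), 'joint_efforts': array([-5.78409599e-04, -4.12261176e+01, -2.59742296e+01, -3.58453699e-04,
        4.11797926e-03, -1.23038126e-05]), 'position': array([5.24734875e-01, 4.43077551e-05, 2.30727482e-01]), 'eef_rot': array([-1.57049552e+00,  1.01948596e-03,  1.02086341e-03]), 'contact_force': array([ 0.51672347,  0.33013597, -0.1420001 ]), 'moment': array([-0.05775706,  0.03692287, -0.00209049]), 'finger_gap': 0.08552076819000858}
scene {'mtx': array([[601.38999219,   0.        , 315.94754889],
       [  0.        , 601.38999219, 241.10896151],
       [  0.        ,   0.        ,   1.        ]]), 'pose': array([[ 0.84579832, -0.36991252,  0.38443456,  1.01640577],
       [ 0.53349951,  0.58896226, -0.60704343, -0.8169149 ],
       [-0.00186448,  0.71853196,  0.69549144,  1.05053273],
       [ 0.        ,  0.        ,  0.
[... 362 characters left out ...]
997e+00],
       [ 1.99520052e-04,  7.85255075e-01,  6.19172374e-01,
         1.07184318e+00],
       [ 0.00000000e+00,  0.00000000e+00,  0.00000000e+00,
         1.00000000e+00]])}
wrist {'mtx': array([[382.45005006,   0.        , 320.19571356],
       [  0.        , 382.45005006, 245.19618168],
       [  0.        ,   0.        ,   1.        ]]), 'pose': array([[ 9.99999476e-01,  8.04229319e-04,  6.33124353e-04,
         5.24843819e-01],
       [-9.54500212e-04,  9.56063594e-01,  2.93157795e-01,
         7.52610843e-02],
       [-3.69541050e-04, -2.93158245e-01,  9.56063861e-01,
         3.73245126e-01],
       [ 0.00000000e+00,  0.00000000e+00,  0.00000000e+00,
         1.00000000e+00]])}
```

View pics/scene0.png

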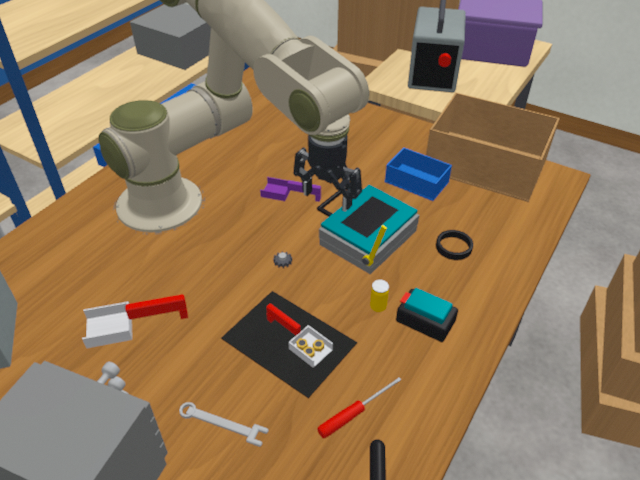

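View pics/side0.png

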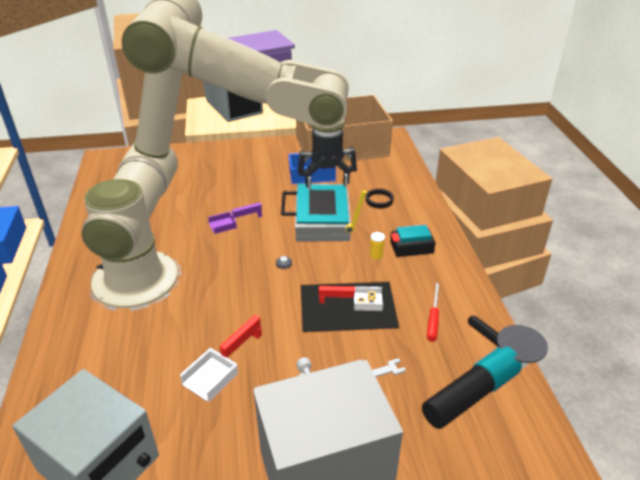

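View pics/wrist0.png

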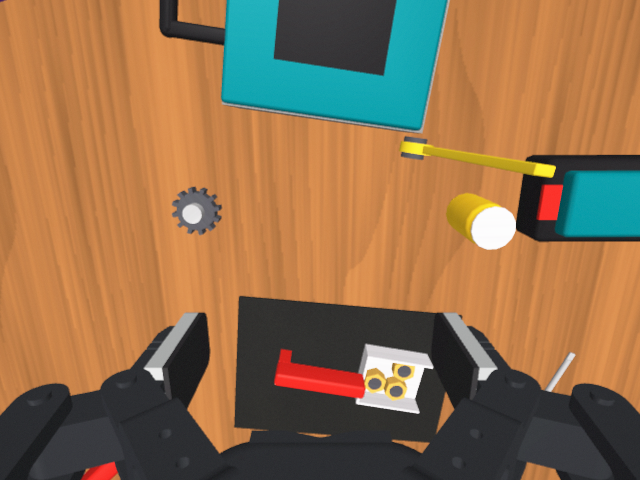

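```bash
cat > h.py <<'E'
import numpy as np,cv2
def cloud(f):
    z=np.load(f);d=z['d'].astype(float);m=z['mtx'];T=z['pose']
    v,u=np.mgrid[0:480,0:640]
    x=(u-m[0,2])/m[0,0]*d;y=(v-m[1,2])/m[1,1]*d
    P=np.stack([x,-y,-d],-1)@T[:3,:3].T+T[:3,3]
    P[d==0]=np.nan
    return P,z['p'],cv2.cvtColor(z['p'],cv2.COLOR_RGB2HSV)
E
python3 - <<'E'
from h import *
for n in ["scene","side","wrist"]:
    P,p,H=cloud(n+"0.npz")
    X,Y,Z=P[...,0],P[...,1],P[...,2]
    def rep(name,m):
        q=P[m]
        if len(q)<5: print(n,name,len(q));return
        r=cv2.minAreaRect(q[:,:2].astype(np.float32))
        print(n,name,len(q),'med',np.round(np.median(q,0),4),'rect',np.round(r[0],4),np.round(r[1],4),round(r[2],1),'z',np.round(np.percentile(q[:,2],[2,50,98]),4))
    h,s,v=H[...,0],H[...,1],H[...,2]
    rep('table',(abs(Z)<.02)&(X>.3)&(X<.8)&(abs(Y)<.4))
    teal=(h>80)&(h<98)&(s>120)&(Z>.055)&(Z<.085)&(Y>0)
    rep('teal',teal)
    rep('mat',(v<70)&(s<80)&(Z<.012)&(Z>-.005)&(Y<-.03)&(Y>-.4)&(X>.35)&(X<.75))
    red=((h<6)|(h>174))&(s>180)&(Z>.02)&(Z<.07)&(X>.35)&(Y<-.05)&(Y>-.32)&(X<.7)
    rep('red',red)
    yel=(h>20)&(h<33)&(s>150)&(Z>.03)&(Y<.2)&(X>.5)
    rep('yel',yel)
    rep('black bar',(v<60)&(Z>.045)&(Z<.085)&(Y>.08)&(Y<.4)&(X<.52)&(X>.35))
E
```

```text
scene table 49176 med [ 0.5904 -0.1492 -0.0007] rect [0.55 0.  ] [0.8 0.5] 90.0 z [-0.0055 -0.0007  0.0151]
scene teal 2672 med [0.5745 0.1253 0.0705] rect [0.6492 0.1441] [0.2195 0.4119] 71.8 z [0.0588 0.0705 0.0765]
scene mat 5351 med [ 0.5445 -0.2148  0.0028] rect [ 0.5489 -0.1909] [0.1714 0.2405] 85.1 z [-0.0015  0.0028  0.0071]
scene red 397 med [ 0.5254 -0.1772  0.0461] rect [ 0.5248 -0.1745] [0.0176 0.0916] 80.8 z [0.0274 0.0461 0.0521]
scene yel 393 med [0.6358 0.0503 0.0631] rect [0.6172 0.0644] [0.0538 0.2143] 29.6 z [0.0323 0.0631 0.1798]
scene black bar 367 med [0.5065 0.1658 0.0729] rect [0.4668 0.1838] [0.106  0.1259] 0.2 z [0.0688 0.0729 0.0772]
side table 28706 med [ 0.5359 -0.1449  0.0007] rect [ 0.55 -0.  ] [0.5    0.7999] 0.0 z [-0.0048  0.0007  0.0153]
side teal 1440 med [0.5571 0.13   0.0722] rect [0.6455 0.1403] [0.2154 0.4023] 72.6 z [0.0603 0.0722 0.0783]
side mat 2653 med [ 0.5249 -0.2251  0.0041] rect [ 0.5495 -0.1935] [0.1688 0.2318] 84.2 z [-0.0006  0.0041  0.0088]
side red 250 med [ 0.5183 -0.1788  0.0377] rect [ 0.5209 -0.1771] [0.02   0.0865] 77.0 z [0.0235 0.0377 0.0512]
side yel 283 med [0.6295 0.0504 0.0737] rect [0.6393 0.0225] [0.0382 0.115 ] 34.7 z [0.0322 0.0737 0.1795]
side black bar 2
wrist table 159945 med [5.371e-01 3.000e-04 1.000e-04] rect [ 0.55   -0.0837] [0.5279 0.5002] 90.0 z [-0.0016  0.0001  0.0114]
wrist teal 20656 med [0.5623 0.1059 0.0722] rect [0.6304 0.094 ] [0.1134 0.3631] 71.2 z [0.0611 0.0722 0.0754]
wrist mat 19277 med [ 0.5254 -0.1693  0.0039] rect [ 0.5492 -0.1919] [0.1739 0.2386] 84.7 z [0.0024 0.0039 0.0053]
wrist red 2190 med [ 0.5228 -0.1679  0.0467] rect [ 0.5235 -0.1715] [0.0151 0.0903] 79.7 z [0.0254 0.0467 0.0508]
wrist yel 2483 med [0.627  0.0559 0.0989] rect [0.6504 0.0193] [0.0736 0.1355] 81.2 z [0.0327 0.0989 0.1839]
wrist black bar 2640 med [0.4938 0.138  0.0742] rect [0.4676 0.1431] [0.0349 0.1086] 83.5 z [0.0718 0.0742 0.0763]
```

```bash
python3 - <<'E'
from h import *
for n in ["scene","side","wrist"]:
    P,p,H=cloud(n+"0.npz")
    X,Y,Z=P[...,0],P[...,1],P[...,2]
    h,s,v=H[...,0],H[...,1],H[...,2]
    m=(h>80)&(h<98)&(s>120)&(Z>.06)&(Z<.085)&(Y>0)&(Y-.05>-(0.7-X)*0+0)&(X<.72)
    m=cv2.morphologyEx(m.astype(np.uint8),cv2.MORPH_OPEN,np.ones((3,3)))>0
    q=P[m];r=cv2.minAreaRect(q[:,:2].astype(np.float32));print(n,'lid',r, np.median(q[:,2]))
    print(np.round(cv2.boxPoints(r),3).tolist())
    # yellow arm
    m=(h>20)&(h<33)&(s>150)&(Z>.05)&(Y<.3)&(X>.5)&(X<.72)
    nl,lab,st,_=cv2.connectedComponentsWithStats(m.astype(np.uint8))
    for i in range(1,nl):
        if st[i,4]<30: continue
        q=P[lab==i];c=q.mean(0);w=np.linalg.svd(q-c,full_matrices=False)
        print('yel',len(q),c.round(4),w[2][0].round(3),(w[1]/np.sqrt(len(q))).round(4),q[q[:,2].argmin()].round(3),q[q[:,2].argmax()].round(3))
P,p,H=cloud("wrist0.npz");X,Y,Z=P[...,0],P[...,1],P[...,2]
# lid front-side edges in wrist: fit line to lower edge of lid
pts=[]
m=(Z>.06)&(Z<.08)&(H[...,0]>80)&(H[...,0]<98)&(H[...,1]>120)
for u in range(235,415,5):
    vv=np.where(m[:160,u])[0].max(); pts.append(P[vv-1,u])
pts=np.array(pts);print('side edge',np.polyfit(pts[:,0],pts[:,1],1),np.degrees(np.arctan(np.polyfit(pts[:,0],pts[:,1],1)[0])),pts[[0,-1]])
pts=[]
for v in range(5,95,5):
    uu=np.where(m[v])[0].min();pts.append(P[v,uu+1])
pts=np.array(pts);a=np.polyfit(pts[:,1],pts[:,0],1);print('front',a,np.degrees(np.arctan(a[0])))
# table of heights
E
```

```text
scene lid ((0.5397732257843018, 0.18028613924980164), (0.20354725420475006, 0.15728192031383514), 81.66450500488281) 0.0714440235555237
[[0.44699999690055847, 0.09099999815225601], [0.6029999852180481, 0.06800000369548798], [0.6320000290870667, 0.27000001072883606], [0.47699999809265137, 0.2919999957084656]]
yel 206 [0.6194 0.0552 0.1154] [-0.248  0.079 -0.965] [0.0415 0.0115 0.0042] [0.609 0.053 0.052] [0.635 0.052 0.184]
yel 84 [ 0.671  -0.0174  0.0573] [0.945 0.324 0.046] [0.0102 0.0044 0.0038] [ 0.661 -0.023  0.05 ] [ 0.677 -0.019  0.066]
side lid ((0.5378974080085754, 0.17774760723114014), (0.20747743546962738, 0.14704352617263794), 82.93982696533203) 0.07271962307361546
[[0.4519999921321869, 0.08399999886751175], [0.5979999899864197, 0.06599999964237213], [0.6240000128746033, 0.2720000147819519], [0.4779999852180481, 0.28999999165534973]]
yel 164 [0.6194 0.0542 0.1223] [-0.241  0.022 -0.97 ] [0.038  0.004  0.0032] [0.61  0.057 0.054] [0.637 0.05  0.185]
yel 43 [ 0.6605 -0.0192  0.0573] [ 0.958 -0.279 -0.069] [0.0093 0.0049 0.0031] [ 0.677 -0.017  0.05 ] [ 0.661 -0.024  0.064]
wrist lid ((0.5318384170532227, 0.1267281174659729), (0.08744357526302338, 0.1509295105934143), 82.41839599609375) 0.07271666402517307
[[0.45100000500679016, 0.09300000220537186], [0.6010000109672546, 0.0729999989271164], [0.6119999885559082, 0.1599999964237213], [0.46299999952316284, 0.18000000715255737]]
yel 1693 [0.6179 0.0576 0.134 ] [ 0.28  -0.039  0.959] [0.0442 0.0032 0.0019] [0.589 0.058 0.054] [0.63  0.055 0.185]
yel 399 [0.6543 0.0031 0.0571] [-0.49  -0.871  0.01 ] [0.0104 0.004  0.0033] [0.651 0.007 0.05 ] [0.654 0.007 0.063]
side edge [-0.13747673  0.15710178] -7.827768166712352 [[0.46222953 0.09351037 0.07413077]
 [0.59251558 0.07586426 0.07108255]]
front [0.1370029  0.43988967] 7.801121494875354
```

Request:
jog_arm(
  rows=[
    [[-0.337,0.1,0.657,0,0.27,0],[-0.337,0.1,0.657,0,0.27,0],[-0.337,0.1,0.657,0,0.27,0],[-0.337,0.1,0.657,0,0.27,0],[-0.337,0.1,0.657,0,0.27,0]],
  ],
  claw=0.15,
)

```text
clock: 0.78
position: [0.4226, 0.1987, 0.201]
eef_rot: [-1.568, 0.104, -0.103]
contact_force: [0.4, 0.3, -0.1]
finger_gap: 0.0364
```

```bash
cat >> h.py <<'E'
def snap(n,tag):
    from rig import bot
    c=bot.get_calibration(n)
    p,d=bot.snapshot(n);cv2.imwrite(f"pics/{n}{tag}.png",p[:,:,::-1]);np.savez(f"{n}{tag}.npz",p=p,d=d,mtx=c['mtx'],pose=c['pose'])
E
python3 - <<'E'
from h import *
from rig import bot
snap("wrist","1");s=bot.sense();print(s['clock'],s['position'],s['eef_rot'],s['finger_gap'],s['qpos'],s['contact_force'])
E
```

```text
0.825 [0.42350458 0.1976083  0.20118372] [-1.5685173   0.10473515 -0.10425198] 0.03621046799425814 [ 1.85167675e-01  2.13728199e-01  1.70927070e+00 -1.74119813e-04
  1.21895319e+00  3.18286247e-01] [ 0.55702822 -0.19445765  0.15223949]
```

View pics/wrist1.png

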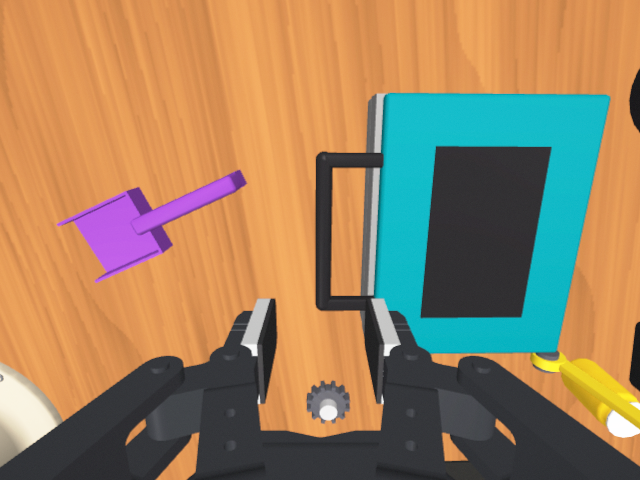

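```bash
python3 - <<'E'
from h import *
P,p,H=cloud("wrist1.npz");X,Y,Z=P[...,0],P[...,1],P[...,2]
h,s,v=H[...,0],H[...,1],H[...,2]
m=(h>80)&(h<98)&(s>120)&(Z>.06)&(Z<.08);m[:,:340]=0
m=cv2.morphologyEx(m.astype(np.uint8),cv2.MORPH_OPEN,np.ones((3,3)))>0
r=cv2.minAreaRect(P[m][:,:2].astype(np.float32));print(r,np.median(Z[m]))
m=(v<70)&(Z>.05)&(Z<.085);m[:,345:]=0;m[:165]=0;m[295:]=0;m[:,:310]=0
q=P[m];print('bar',len(q),q.mean(0),np.median(q,0),np.percentile(q[:,2],[5,95]));a=np.polyfit(q[:,1],q[:,0],1);print(np.degrees(np.arctan(a[0])))
m=(v<70)&(Z>.05)&(Z<.085);m[:,385:]=0;m[:140]=0;m[320:]=0;m[:,:310]=0
r=cv2.minAreaRect(P[m][:,:2].astype(np.float32));print('barrect',r)
E
```

```text
((0.5389008522033691, 0.18164297938346863), (0.19740121066570282, 0.15155228972434998), 82.15293884277344) 0.0727955005126047
bar 1958 [0.42536668 0.20409887 0.07478098] [0.42526878 0.20536174 0.07495451] [0.07241847 0.0765717 ]
8.262805335851073
barrect ((0.4415287971496582, 0.1954364776611328), (0.11959248036146164, 0.04595081880688667), 81.62802124023438)
```

Request:
jog_arm(
  rows=[
    [[0.002,0.2,0,0,0,0],[0.002,0.4,0,0,0,0],[0.002,0.513,0,0,0,0],[0.002,0.513,0,0,0,0]],
  ],
)

```text
clock: 1.32
position: [0.4239, 0.1959, 0.0459]
eef_rot: [-1.569, 0.11, -0.104]
contact_force: [0.0, -0.0, 2.1]
finger_gap: 0.0363
```

Request:
jog_arm(
  rows=[
    [[0,0,0,0,0,0],[0,0,0,0,0,0],[0,0,0,0,0,0],[0,0,0,0,0,0]],
  ],
  claw=1,
  grip_force=40,
)

```text
clock: 1.82
position: [0.4245, 0.197, 0.048]
eef_rot: [-1.568, 0.106, -0.106]
contact_force: [-4.8, -1.0, 2.0]
finger_gap: 0.0108
```

```bash
python3 - <<'E'
import numpy as np
def f(t):return np.array([-.192*np.cos(t)+.007*np.sin(t)+.192,-(.192*np.sin(t)+.007*np.cos(t)-.007)])/.3
for t in np.arange(.1,1.9,.1):print(round(t,2),f(t).round(3))
a=np.array([f(t) for t in (.8,1.6)])
E
```

```text
0.1 [ 0.006 -0.064]
0.2 [ 0.017 -0.127]
0.3 [ 0.035 -0.188]
0.4 [ 0.06  -0.247]
0.5 [ 0.09  -0.304]
0.6 [ 0.125 -0.357]
0.7 [ 0.166 -0.407]
0.8 [ 0.211 -0.452]
0.9 [ 0.26  -0.493]
1.0 [ 0.314 -0.528]
1.1 [ 0.37  -0.558]
1.2 [ 0.43  -0.582]
1.3 [ 0.491 -0.6  ]
1.4 [ 0.554 -0.611]
1.5 [ 0.618 -0.617]
1.6 [ 0.682 -0.616]
1.7 [ 0.746 -0.608]
1.8 [ 0.808 -0.595]
```

Request:
jog_arm(
  rows=[
    [[0.006,-0.064,0,0,0,0],[0.017,-0.127,0,0,0,0],[0.035,-0.188,0,0,0,0],[0.06,-0.247,0,0,0,0],[0.09,-0.304,0,0,0,0],[0.125,-0.357,0,0,0,0],[0.166,-0.407,0,0,0,0],[0.211,-0.452,0,0,0,0]],
  ],
)

```text
clock: 2.82
position: [0.4861, 0.1885, 0.1833]
eef_rot: [-1.569, 0.109, -0.103]
contact_force: [-6.3, -0.8, -1.1]
finger_gap: 0.0106
```

Request:
jog_arm(
  rows=[
    [[0.049,-0.041,0,0,0,0],[0.103,-0.076,0,0,0,0],[0.159,-0.106,0,0,0,0],[0.219,-0.13,0,0,0,0],[0.28,-0.148,0,0,0,0],[0.343,-0.159,0,0,0,0],[0.407,-0.165,0,0,0,0],[0.471,-0.164,0,0,0,0]],
  ],
)

```text
clock: 3.82
position: [0.6278, 0.1695, 0.2338]
eef_rot: [-1.568, 0.105, -0.107]
contact_force: [-5.2, 1.1, 3.8]
finger_gap: 0.0106
```

```bash
python3 - <<'E'
from h import *
from rig import bot
for n in("scene","side"): snap(n,"2")
s=bot.sense();print(s['clock'],s['position'],s['contact_force'],s['qpos'])
a=cv2.imread('pics/scene2.png')[130:370,200:520];b=cv2.imread('pics/side2.png')[100:340,200:520]
cv2.imwrite('pics/c2.png',cv2.resize(np.vstack([np.hstack([a,b])]),(800,300)))
E
```

```text
3.925 [0.62945625 0.16926001 0.23385658] [ 3.91014353 -0.35180132  5.67319198] [8.31641856e-02 5.99225599e-01 1.06159643e+00 3.42822472e-04
 1.47522463e+00 2.18728397e-01]
```

View pics/c2.png

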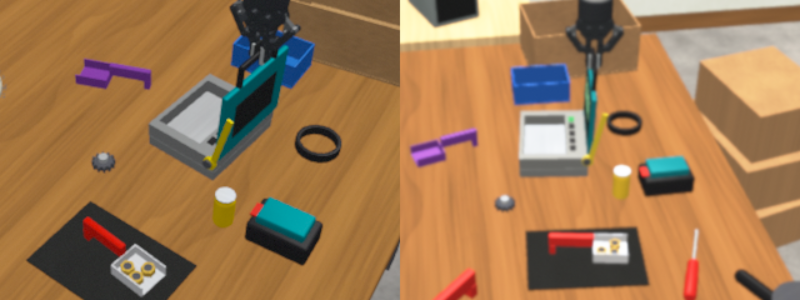

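```bash
cat >> h.py <<'E'
yaw=np.radians(-7.85);EX=np.array([np.cos(yaw),np.sin(yaw),0]);EY=np.array([-np.sin(yaw),np.cos(yaw),0])
HG=np.array([.614,.1712,.058])
def angles(tag):
  for n in ("scene","side"):
    P,p,H=cloud(n+tag+".npz");h,s,v=H[...,0],H[...,1],H[...,2]
    R=P-HG; x=R@EX;y=R@EY;z=R[...,2]
    m=(h>80)&(h<98)&(s>100)&(abs(y)<.1)&(abs(x)<.2)&(z>.02)&(z<.16)
    m=cv2.erode(m.astype(np.uint8),np.ones((3,3)))>0
    if m.sum()>30:
        q=np.stack([x[m],y[m],z[m]],-1)
        for _ in range(4):
            A=np.c_[q[:,1],q[:,2],np.ones(len(q))];k=np.linalg.lstsq(A,q[:,0],rcond=None)[0];e=abs(q[:,0]-A@k);q=q[e<max(.004,2*np.median(e))]
        print(n,'lid',m.sum(),len(q),'angle',np.pi/2+np.arctan(k[1]),k)
        A=np.c_[q[:,2],np.ones(len(q))];k=np.linalg.lstsq(A,q[:,0],rcond=None)[0];print('  noyaw',np.pi/2+np.arctan(k[0]),k)
    m=(h>20)&(h<33)&(s>130)&(abs(y+.112)<.03)&(abs(x)<.1)&(z>-.02)&(z<.2)
    q=np.stack([x[m],y[m],z[m]],-1)
    k=np.polyfit(q[:,2],q[:,0],1)
    for _ in range(4):
        e=abs(q[:,0]-np.polyval(k,q[:,2]));q=q[e<.012];k=np.polyfit(q[:,2],q[:,0],1)
    print(n,'arm',len(q),'angle',np.pi/2+np.arctan(k[0]),k,'y',np.median(q[:,1]),'top',q[q[:,2].argmax()],'from hinge',np.pi/2+np.arctan2(np.median(q[q[:,2]>.1][:,0]),np.median(q[q[:,2]>.1][:,2])))
E
python3 - <<'E'
from h import *
angles("2")
E
```

```text
scene lid 698 670 angle 1.5957347619802633 [-0.00214967  0.02494361  0.01356163]
  noyaw 1.5967144193512068 [0.0259239  0.01343725]
scene arm 220 angle 1.7933844906346912 [0.22633859 0.00912175] y -0.11551210270756332 top [ 0.03233493 -0.11272742  0.12686015] from hinge 1.8637876274346175
side lid 31 31 angle 1.6235863606637453 [-0.01540042  0.05283913  0.00101451]
  noyaw 1.6157119045694712 [0.04494581 0.00325306]
side arm 173 angle 1.8044902864213312 [0.23804323 0.00607841] y -0.11481520553518387 top [ 0.03132296 -0.11796672  0.12805805] from hinge 1.853880477667711
```

Request:
jog_arm(
  rows=[
    [[0.032,0.003,0,0,0,0],[0.064,0.008,0,0,0,0],[0.1,0.015,0,0,0,0],[0.132,0.023,0,0,0,0],[0.134,0.023,0,0,0,0]],
  ],
)

```text
clock: 4.55
position: [0.6681, 0.1639, 0.2256]
eef_rot: [-1.568, 0.105, -0.108]
contact_force: [0.1, 1.0, 3.1]
finger_gap: 0.0102
```

```bash
python3 - <<'E'
from h import *
from rig import bot
for n in("scene","side"): snap(n,"3")
s=bot.sense();print(s['clock'],s['position'],s['contact_force'],s['qpos'])
angles("3")
c=lambda n:cv2.resize(cv2.imread(f'pics/{n}3.png')[150:300,290:440] if n=="scene" else cv2.imread(f'pics/{n}3.png')[130:260,290:420],(400,400))
cv2.imwrite('pics/c3.png',np.hstack([c("scene"),c("side")]))
E
```

```text
4.65 [0.66796996 0.16395574 0.22557828] [3.55507797 0.13150865 1.51434899] [ 7.08139399e-02  6.97390123e-01  9.18423110e-01 -6.75747970e-05
  1.52309944e+00  2.06037730e-01]
scene lid 375 337 angle 1.8047642005753533 [0.00246416 0.23833268 0.0149369 ]
  noyaw 1.806240729898335 [0.23989363 0.01469986]
scene arm 223 angle 1.7960159215657152 [0.22910648 0.00890499] y -0.11555130069389569 top [ 0.03555799 -0.1135392   0.12644747] from hinge 1.868897198566627
side lid 102 98 angle 1.8484909170656922 [-0.00184046  0.28505994 -0.00297517]
  noyaw 1.847808752506999 [ 0.28432248 -0.00283133]
side arm 165 angle 1.8031941414951713 [0.23667406 0.00632588] y -0.11552798764029895 top [ 0.03955244 -0.11687225  0.12726797] from hinge 1.8449337841964404
```

View pics/c3.png

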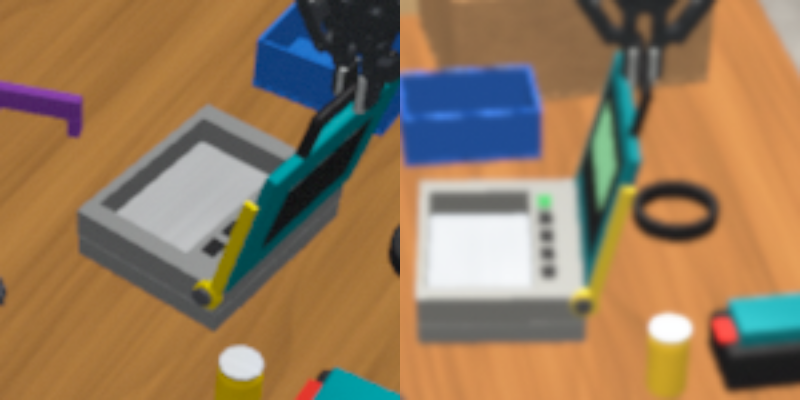

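Request:
jog_arm(
  rows=[
    [[0,0,0,0,0,0],[0,0,0,0,0,0],[0,-0.08,0,0,0,0],[0,-0.2,0,0,0,0],[-0.1,-0.3,0,0,0,0]],
  ],
  claw=0.1,
)

```text
clock: 5.28
position: [0.6377, 0.1676, 0.3152]
eef_rot: [-1.568, 0.107, -0.106]
contact_force: [0.8, -0.1, -0.3]
finger_gap: 0.0383
```

```bash
python3 - <<'E'
from h import *
from rig import bot
for n in("scene","side"): snap(n,"4")
s=bot.sense();print(s['clock'],s['position'],s['contact_force'],s['qpos'])
angles("4")
# scoop fits
for n,t in (("scene","4"),("wrist","0"),("side","4")):
    P,p,H=cloud(n+t+".npz");h,s,v=H[...,0],H[...,1],H[...,2];X,Y,Z=P[...,0],P[...,1],P[...,2]
    roi=(X>.42)&(X<.67)&(Y<-.1)&(Y>-.28)
    red=((h<6)|(h>174))&(s>180)&roi&(Z>.04)&(Z<.06)
    q=P[red];r=cv2.minAreaRect(q[:,:2].astype(np.float32));k=np.polyfit(q[:,0],q[:,1],1);print(n,'handle top',r,np.degrees(np.arctan(k[0])),np.median(q[:,2]))
    sc=(s<60)&(v>110)&roi&(Z>.003)
    q=P[sc];r=cv2.minAreaRect(q[:,:2].astype(np.float32));print('   pan',len(q),r,np.percentile(q[:,2],[5,50,95]))
    print(np.round(cv2.boxPoints(r),3).tolist())
E
```

```text
5.375 [0.63646292 0.16884632 0.31987852] [ 0.19219507 -0.18255087  0.67615806] [8.17126282e-02 5.98256321e-01 8.46690627e-01 1.33099371e-04
 1.69006624e+00 2.15662082e-01]
scene lid 456 406 angle 1.7985427643160585 [0.00317084 0.2317675  0.01547911]
  noyaw 1.800338689122831 [0.23366069 0.01518919]
scene arm 223 angle 1.7921963859297456 [0.22508995 0.00921926] y -0.1155051470922342 top [ 0.04337183 -0.11701917  0.12489043] from hinge 1.8661045872082584
side lid 117 108 angle 1.8399626742452295 [-0.00289138  0.27586084 -0.00191687]
  noyaw 1.838195067882832 [ 0.27395964 -0.00163756]
side arm 165 angle 1.8031858244873278 [0.23666528 0.00644011] y -0.11532721753743189 top [ 0.03620149 -0.12487414  0.12936519] from hinge 1.8605916533974138
scene handle top ((0.5251008868217468, -0.1739155352115631), (0.017121095210313797, 0.09193854033946991), 79.5623779296875) -9.974509574111707 0.047842691565080586
   pan 746 ((0.5982646942138672, -0.18012534081935883), (0.07764237374067307, 0.08362659066915512), 78.9596939086914) [0.00390053 0.01249013 0.02771119]
[[0.550000011920929, -0.2099999934434
[... 420 characters left out ...]
 [0.00552744 0.01548896 0.0281833 ]
[[0.5550000071525574, -0.2290000021457672], [0.6389999985694885, -0.24400000274181366], [0.652999997138977, -0.164000004529953], [0.5690000057220459, -0.14900000393390656]]
side handle top ((0.5212429165840149, -0.17645807564258575), (0.01732117496430874, 0.08623722195625305), 80.86595916748047) -9.918469194186853 0.04508427811202198
   pan 568 ((0.6050689816474915, -0.17562520503997803), (0.0960574820637703, 0.07598403841257095), 79.80879211425781) [0.00412458 0.01548651 0.02828066]
[[0.5590000152587891, -0.2160000056028366], [0.6340000033378601, -0.23000000417232513], [0.6510000228881836, -0.13500000536441803], [0.5759999752044678, -0.12200000137090683]]
```

Request:
jog_arm(
  rows=[
    [[-0.088,0,-0.3,0,0.35,0],[-0.088,0,-0.584,0,0.7,0],[-0.088,0,-0.584,0,1,0],[-0.088,0,-0.584,0,1,0]],
  ],
  claw=-0.4,
  grip_force=90,
)

```text
clock: 5.88
position: [0.5872, -0.0052, 0.3145]
eef_rot: [-1.513, 0.503, -0.501]
contact_force: [-0.5, 1.4, -0.7]
finger_gap: 0.0596
```

```bash
cat >> h.py <<'E'
from scipy.spatial.transform import Rotation as Ro
def go(pos,yaw=None,R=None,tilt=0):
    """print units for tool shift/turn to reach pos, tool-x heading yaw with tool down"""
    from rig import bot
    s=bot.sense();R0=Ro.from_rotvec(s['eef_rot'])
    if R is None: R=Ro.from_euler('z',yaw)*Ro.from_rotvec([-np.pi/2,0,0])*Ro.from_rotvec([tilt,0,0])
    print('t',round(s['clock'],3),'pos',s['position'].round(4),'q',s['qpos'].round(2),'gap',round(s['finger_gap'],4),'F',s['contact_force'].round(1))
    print('shift',(R0.inv().apply(np.array(pos)-s['position'])/.3).round(3),'turn',((R0.inv()*R).as_rotvec()/.5).round(3))
E
python3 -c "
from h import *
go([.534,-.1742,.14],-1.745)"
```

```text
t 5.875 pos [ 0.5872 -0.0052  0.3145] q [-0.21  0.42  1.14 -0.    1.59  0.43] gap 0.0596 F [-0.5  1.4 -0.7]
shift [ 0.195  0.582 -0.557] turn [ 3.000e-03  2.208e+00 -1.000e-03]
```

Request:
jog_arm(
  rows=[
    [[0.05,0.1,-0.15,0,0.35,0],[0.1,0.2,-0.28,0,0.7,0],[0.1,0.25,-0.28,0,1,0]],
  ],
)

```text
clock: 6.25
position: [0.5611, -0.0889, 0.2379]
eef_rot: [-1.383, 0.89, -0.885]
contact_force: [0.1, 0.7, 1.0]
finger_gap: 0.0595
```

Request:
jog_arm(
  rows=[
    [[0,0,0,0,0.35,0],[0,0,0,0,0.7,0],[0,0,0,0,1,0]],
  ],
)

```text
clock: 6.62
position: [0.5622, -0.0866, 0.2394]
eef_rot: [-1.177, 1.26, -1.258]
contact_force: [-0.1, -0.6, -0.5]
finger_gap: 0.06
```

```bash
python3 -c "
from h import *
go([.534,-.1742,.14],-1.745)"
```

```text
t 6.625 pos [ 0.5622 -0.0866  0.2394] q [-0.36  0.41  1.35  0.    1.39  1.28] gap 0.06 F [-0.1 -0.6 -0.5]
shift [ 0.298  0.331 -0.074] turn [ 0.003  0.213 -0.001]
```

Request:
jog_arm(
  rows=[
    [[0.15,0.1,-0.04,0,0.213,0],[0.298,0.2,-0.074,0,0.213,0],[0.298,0.2,-0.074,0,0.213,0]],
  ],
)

```text
clock: 7.0
position: [0.5327, -0.1763, 0.1773]
eef_rot: [-1.125, 1.34, -1.331]
contact_force: [1.0, 1.0, -0.1]
finger_gap: 0.0596
```

```bash
python3 - <<'E'
from h import *
snap("wrist","5")
go([.534,-.1742,.019],-1.745)
P,p,H=cloud("wrist5.npz");h,s,v=H[...,0],H[...,1],H[...,2];X,Y,Z=P[...,0],P[...,1],P[...,2]
roi=(X>.42)&(X<.67)&(Y<-.1)&(Y>-.28)
red=((h<6)|(h>174))&(s>180)&roi&(Z>.04)&(Z<.06)
q=P[red];r=cv2.minAreaRect(q[:,:2].astype(np.float32));k=np.polyfit(q[:,0],q[:,1],1);print('handle top',r,np.degrees(np.arctan(k[0])),np.median(q[:,2]))
E
```

```text
t 7.05 pos [ 0.5338 -0.1752  0.179 ] q [-0.53  0.44  1.46  0.    1.25  1.22] gap 0.0595 F [-0.2  0.6  0.4]
shift [-0.003  0.533  0.001] turn [ 0.005  0.006 -0.002]
handle top ((0.5241500735282898, -0.17237555980682373), (0.013441107235848904, 0.09154743701219559), 79.58027648925781) -10.201596300610136 0.049576521270964624
```

View pics/wrist5.png

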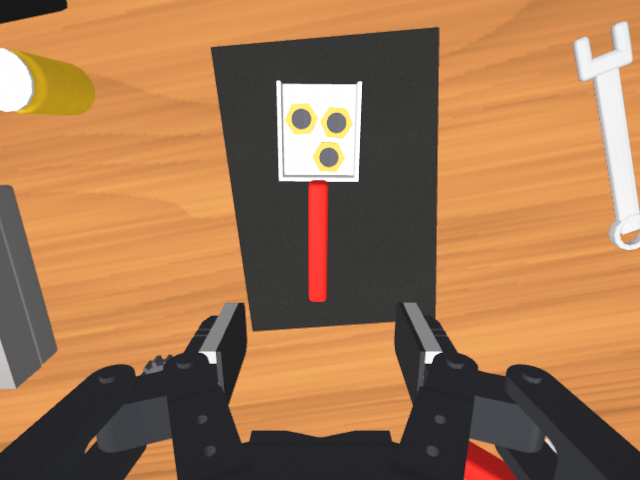

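Request:
jog_arm(
  rows=[
    [[-0.003,0.18,0,0,0,0],[-0.003,0.36,0,0,0,0],[-0.003,0.48,0,0,0,0],[-0.003,0.53,0,0,0,0],[-0.003,0.53,0,0,0,0]],
  ],
)

```text
clock: 7.68
position: [0.5348, -0.1737, 0.0216]
eef_rot: [-1.124, 1.333, -1.333]
contact_force: [0.2, -0.4, 0.3]
finger_gap: 0.06
```

Request:
jog_arm(
  rows=[
    [[0,0,0,0,0,0],[0,0,0,0,0,0],[0,0,0,0,0,0],[0,0,0,0,0,0],[0,0,0,0,0,0]],
  ],
  claw=1,
  grip_force=90,
)

```text
clock: 8.3
position: [0.5348, -0.1746, 0.0225]
eef_rot: [-1.123, 1.332, -1.335]
contact_force: [-0.6, -0.7, 6.3]
finger_gap: 0.0128
```

Request:
jog_arm(
  rows=[
    [[0,-0.04,0,0,0,0],[0,-0.12,0,0,0,0],[0,-0.25,0,0,0,0],[0,-0.4,0,0,0,0],[0,-0.5,0,0,0,0],[0,-0.5,0,0,0,0]],
  ],
)

```text
clock: 9.05
position: [0.5348, -0.1746, 0.1736]
eef_rot: [-1.122, 1.33, -1.337]
contact_force: [0.3, -0.1, -2.5]
finger_gap: 0.0125
```

```bash
python3 - <<'E'
from h import *
snap("wrist","6");snap("scene","6")
go([.534,-.1742,.17],-1.745)
for n,t in (("scene","6"),("side","4")):
    P,p,H=cloud(n+t+".npz");R=P-(HG-[0,0,.058]);x=R@EX+.075;y=R@EY;z=R[...,2]
    m=(z>.018)&(z<.033)&(abs(x)<.09)&(abs(y)<.1)&(H[...,1]<60)&(H[...,2]>150)
    m=cv2.morphologyEx(m.astype(np.uint8),cv2.MORPH_OPEN,np.ones((3,3)))>0
    print(n,m.sum(),np.percentile(x[m],[1,50,99]),np.percentile(y[m],[1,50,99]),np.median(z[m]))
a=cv2.imread('pics/wrist6.png');b=cv2.imread('pics/scene6.png')
cv2.imwrite('pics/c6.png',cv2.resize(np.hstack([a,b]),(800,300)))
E
```

```text
t 9.15 pos [ 0.5337 -0.174   0.1704] q [-0.52  0.45  1.47 -0.    1.23  1.22] gap 0.0126 F [-0.3  1.1 -2.5]
shift [0.001 0.001 0.001] turn [ 0.003  0.007 -0.001]
scene 1157 [-0.0690386  -0.02811522  0.01229833] [-0.05464185  0.00848935  0.07837832] 0.02456995363845138
side 771 [-0.07021523 -0.02133615  0.02862076] [-0.04243886  0.01942707  0.08346267] 0.025549771839272095
```

View pics/c6.png

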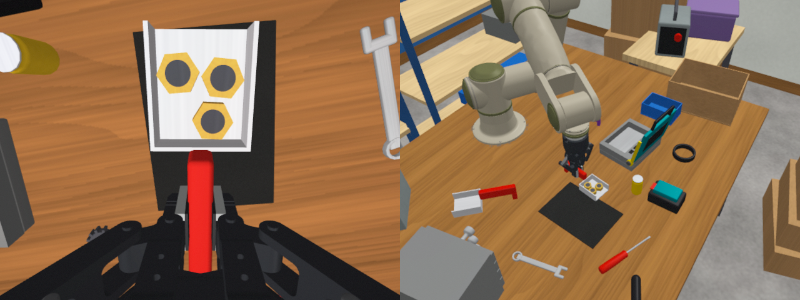

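Request:
jog_arm(
  rows=[
    [[-0.008,0,-0.007,0,-0.06,0],[-0.025,0,-0.02,0,-0.22,0],[-0.045,0,-0.036,0,-0.42,0],[-0.065,0,-0.052,0,-0.62,0],[-0.085,0,-0.07,0,-0.82,0],[-0.1,0,-0.082,0,-1,0]],
  ],
)

```text
clock: 9.9
position: [0.5144, -0.1399, 0.1702]
eef_rot: [-1.349, 0.962, -0.958]
contact_force: [0.1, 0.3, -2.0]
finger_gap: 0.0125
```

Request:
jog_arm(
  rows=[
    [[-0.025,0,0.002,0,-0.18,0],[-0.05,0,0.004,0,-0.36,0],[-0.08,0,0.006,0,-0.54,0],[-0.105,0,0.008,0,-0.72,0],[-0.125,0,0.01,0,-0.88,0],[-0.137,0,0.011,0,-1,0]],
  ],
)

```text
clock: 10.65
position: [0.5043, -0.1, 0.1702]
eef_rot: [-1.493, 0.579, -0.575]
contact_force: [-0.3, 0.6, -2.5]
finger_gap: 0.0125
```

Request:
jog_arm(
  rows=[
    [[-0.018,0,0.015,0,-0.18,0],[-0.036,0,0.03,0,-0.36,0],[-0.055,0,0.046,0,-0.54,0],[-0.075,0,0.063,0,-0.72,0],[-0.092,0,0.078,0,-0.88,0],[-0.103,0,0.087,0,-1,0]],
  ],
)

```text
clock: 11.4
position: [0.4992, -0.0599, 0.1703]
eef_rot: [-1.562, 0.188, -0.185]
contact_force: [0.4, -0.8, -2.6]
finger_gap: 0.0125
```

```bash
python3 - <<'E'
from h import *
snap("wrist","7")
go([.5008,-.02,.17],-.137);go([.5008,.0454,.10],-.137)
E
```

```text
t 11.45 pos [ 0.4991 -0.0596  0.1703] q [-0.35  0.32  1.65  0.    1.17 -0.12] gap 0.0124 F [ 0.4  0.5 -2.2]
shift [-0.025  0.001  0.13 ] turn [-0.001 -0.197 -0.004]
t 11.45 pos [ 0.4991 -0.0596  0.1703] q [-0.35  0.32  1.65  0.    1.17 -0.12] gap 0.0124 F [ 0.4  0.5 -2.2]
shift [-0.076  0.235  0.342] turn [-0.001 -0.197 -0.004]
```

View pics/wrist7.png

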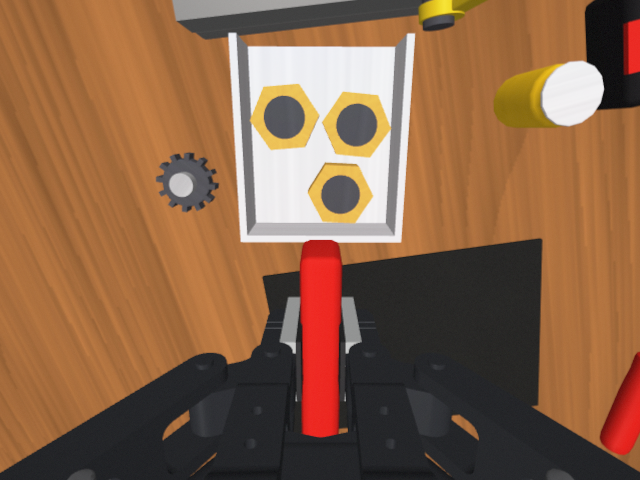

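Request:
jog_arm(
  rows=[
    [[-0.005,0,0.025,0,-0.03,0],[-0.016,0.01,0.07,0,-0.07,0],[-0.028,0.03,0.12,0,-0.11,0],[-0.04,0.06,0.175,0,-0.15,0],[-0.052,0.09,0.23,0,-0.18,0],[-0.063,0.12,0.28,0,-0.197,0],[-0.072,0.14,0.32,0,-0.197,0],[-0.076,0.15,0.342,0,-0.197,0]],
  ],
)

```text
clock: 12.45
position: [0.5021, 0.0454, 0.1259]
eef_rot: [-1.568, 0.112, -0.112]
contact_force: [0.7, -0.1, -2.3]
finger_gap: 0.0127
```

```bash
python3 - <<'E'
from h import *
snap("wrist","8");snap("scene","8")
N=np.array([.5151,.1494])
def pose(tau,nz,sgn):
    f=.105*np.cos(tau)-.0145*np.sin(tau);d=.105*np.sin(tau)+.0145*np.cos(tau)
    return np.r_[N-f*EY[:2],nz+d]
p0=pose(0,.085,1);print(p0);go(p0,-.137)
# sequence relative to p0 in tool axes (x=EX,y=-z,z=EY); nose-down tilt
for t,nz in ((0,.075),(.1,.068),(.2,.062),(.3,.06),(.4,.06),(.5,.06)):
    d=pose(t,nz,1)-p0;print(t,np.round([d@EX/.3,-d[2]/.3,d@EY/.3],3))
# sign check: turn about tool x by +a: tool z (scoop heading) ->
R0=Ro.from_euler('z',-.137)*Ro.from_rotvec([-np.pi/2,0,0]);print((R0*Ro.from_rotvec([.5,0,0])).apply([0,0,1]))
a=cv2.imread('pics/wrist8.png');b=cv2.imread('pics/scene8.png')
cv2.imwrite('pics/c8.png',cv2.resize(np.hstack([a,b]),(800,300)))
E
```

```text
[0.50075909 0.04538395 0.0995    ]
t 12.55 pos [0.5021 0.0451 0.1261] q [-0.14  0.38  1.7  -0.    1.06 -0.  ] gap 0.0126 F [-0.4  0.3 -1.4]
shift [-0.004  0.089  0.   ] turn [ 0.    -0.011 -0.001]
0 [0.    0.033 0.   ]
0.1 [0.    0.022 0.007]
0.2 [0.    0.008 0.017]
0.3 [ 0.    -0.018  0.03 ]
0.4 [-0.    -0.049  0.046]
0.5 [ 0.    -0.079  0.066]
[0.11985307 0.86935976 0.47942554]
```

View pics/c8.png

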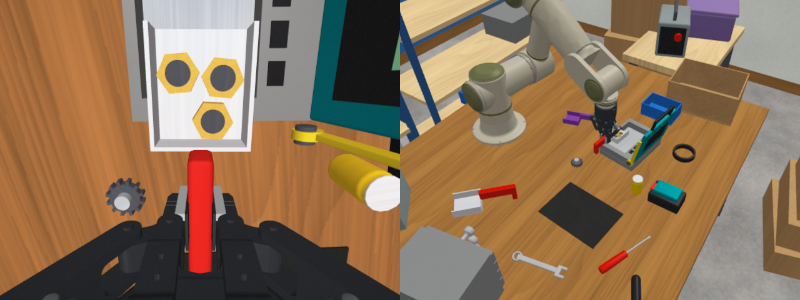

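Request:
jog_arm(
  rows=[
    [[-0.002,0.03,0,0,0,0],[-0.004,0.075,0,0,0,0],[-0.004,0.111,0.007,-0.2,0,0],[-0.004,0.097,0.017,-0.4,0,0],[-0.004,0.071,0.03,-0.6,0,0],[-0.004,0.055,0.038,-0.7,0,0],[-0.004,0.055,0.038,-0.7,0,0]],
  ],
)

```text
clock: 13.42
position: [0.5024, 0.0565, 0.1089]
eef_rot: [-1.916, 0.137, -0.094]
contact_force: [-0.2, -0.0, -2.2]
finger_gap: 0.0125
```

```bash
python3 - <<'E'
from h import *
from rig import bot
s=bot.sense();print(s['clock'],s['position'],s['qpos'],s['finger_gap'])
snap("wrist","9");snap("scene","9")
a=cv2.imread('pics/wrist9.png');b=cv2.resize(cv2.imread('pics/scene9.png')[120:300,260:500],(640,480))
cv2.imwrite('pics/c9.png',cv2.resize(np.hstack([a,b]),(800,300)))
E
```

```text
13.425 [0.50242088 0.0565457  0.10893809] [ 0.05155071  0.48201335  1.6399176  -0.38216806  1.12047569  0.37864548] 0.01246486897394072
```

View pics/c9.png

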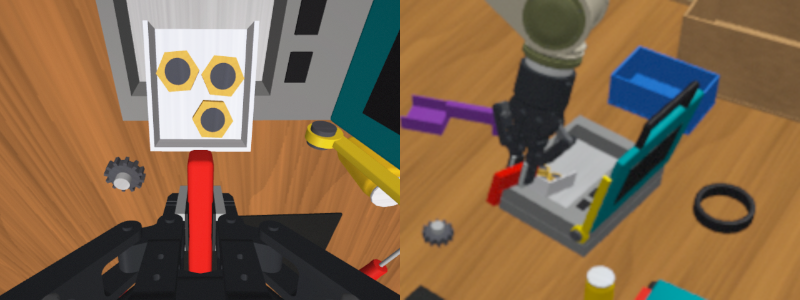

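```bash
python3 - <<'E'
from h import *
def rel(t0,seq):
    def pose(tau,nz):
        f=.105*np.cos(tau)-.0145*np.sin(tau);d=.105*np.sin(tau)+.0145*np.cos(tau)
        return np.r_[-f*EY[:2],nz+d]
    R0=Ro.from_euler('z',-.137)*Ro.from_rotvec([-np.pi/2-t0,0,0])
    for t,nz in seq: print(t,(R0.inv().apply(pose(t,nz)-pose(t0,.06))/.3).round(3),round(-(t-t0)/.5,3))
rel(.35,[(x,.058) for x in (.4,.45,.5,.55,.6,.65,.7,.75)])
rel(.75,[(x,.06) for x in (.8,.85,.9,.95,1.0,1.05)])
E
```

```text
0.4 [ 0.    -0.011  0.005] -0.1
0.45 [ 0.    -0.028  0.009] -0.2
0.5 [ 0.    -0.045  0.013] -0.3
0.55 [ 0.    -0.062  0.019] -0.4
0.6 [ 0.    -0.079  0.025] -0.5
0.65 [ 0.    -0.095  0.032] -0.6
0.7 [ 0.    -0.111  0.04 ] -0.7
0.75 [ 0.    -0.126  0.049] -0.8
0.8 [ 0.    -0.017  0.003] -0.1
0.85 [ 0.    -0.035  0.007] -0.2
0.9 [ 0.    -0.052  0.011] -0.3
0.95 [ 0.    -0.069  0.017] -0.4
1.0 [ 0.    -0.085  0.023] -0.5
1.05 [ 0.    -0.101  0.03 ] -0.6
```

Request:
jog_arm(
  rows=[
    [[0,-0.011,0.005,-0.1,0,0],[0,-0.028,0.009,-0.2,0,0],[0,-0.045,0.013,-0.3,0,0],[0,-0.062,0.019,-0.4,0,0],[0,-0.079,0.025,-0.5,0,0],[0,-0.095,0.032,-0.6,0,0],[0,-0.095,0.032,-0.6,0,0]],
  ],
)

```text
clock: 14.4
position: [0.5052, 0.0746, 0.1327]
eef_rot: [-2.215, 0.159, -0.078]
contact_force: [-0.8, -0.1, -0.4]
finger_gap: 0.0124
```

```bash
python3 - <<'E'
from h import *
from rig import bot
s=bot.sense();print(s['clock'],s['position'],s['qpos'],s['finger_gap'])
snap("wrist","10");snap("side","10")
a=cv2.imread('pics/wrist10.png');b=cv2.resize(cv2.imread('pics/side10.png')[120:300,240:480],(640,480))
cv2.imwrite('pics/c10.png',cv2.resize(np.hstack([a,b]),(800,300)))
E
```

```text
14.4 [0.50521572 0.07464579 0.13272558] [ 0.20303425  0.57423683  1.52361936 -0.62229632  1.34568452  0.58338693] 0.012373510661689874
```

View pics/c10.png

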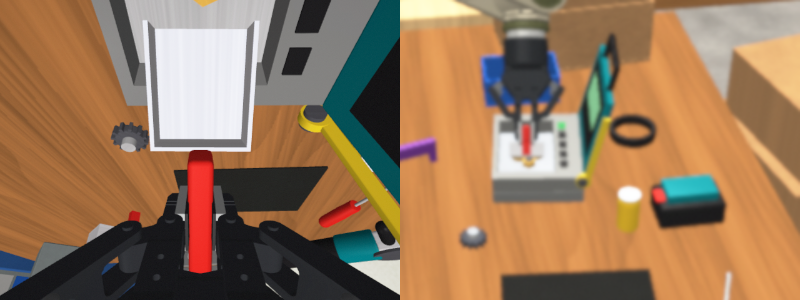

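Request:
jog_arm(
  rows=[
    [[0,-0.03,-0.04,0,0,0],[0,-0.1,-0.1,0,0,0],[0,-0.15,-0.18,0,0,0],[0,-0.2,-0.25,0.2,0,0],[0,-0.2,-0.3,0.5,0,0],[0,-0.2,-0.3,0.8,0,0],[0,-0.2,-0.3,1,0,0]],
  ],
)

```text
clock: 15.38
position: [0.5003, 0.0387, 0.2374]
eef_rot: [-1.714, 0.121, -0.11]
contact_force: [0.2, 0.4, -1.4]
finger_gap: 0.0124
```

```bash
python3 - <<'E'
from h import *
go([.5,-.06,.2],-.137)
snap("scene","11");snap("side","11")
angles("11")
a=cv2.resize(cv2.imread('pics/scene11.png')[150:300,260:460],(640,480));b=cv2.resize(cv2.imread('pics/side11.png')[130:280,260:460],(640,480))
cv2.imwrite('pics/c11.png',cv2.resize(np.hstack([a,b]),(800,300)))
for n in ("scene","side"):
    P,p,H=cloud(n+"11.npz");R=P-(HG-[0,0,.058]);x=R@EX+.095;y=R@EY;z=R[...,2]-.025
    m=(H[...,0]>15)&(H[...,0]<32)&(H[...,1]>90)&(abs(x)<.06)&(abs(y)<.1)&(z>-.01)&(z<.06)
    q=np.stack([x[m],y[m],z[m]],-1);print(n,m.sum(),q.min(0).round(3),q.max(0).round(3))
E
```

```text
t 15.375 pos [0.5003 0.0387 0.2374] q [-0.08  0.28  1.54 -0.15  1.34  0.1 ] gap 0.0124 F [ 0.2  0.4 -1.4]
shift [ 0.046  0.171 -0.304] turn [ 0.292 -0.014  0.006]
scene lid 455 409 angle 1.8003754515148274 [0.00094461 0.23369946 0.01512021]
  noyaw 1.8011643313815227 [0.23453158 0.01501139]
scene arm 224 angle 1.7895452844654092 [0.22230619 0.00938578] y -0.11552093362440963 top [ 0.03986536 -0.11571591  0.1247641 ] from hinge 1.8648246032796576
side lid 119 112 angle 1.8379592309168973 [-0.00481055  0.27370612 -0.00161478]
  noyaw 1.8353465294522293 [ 0.27089969 -0.00112887]
side arm 163 angle 1.8026660560105405 [0.23611646 0.00662162] y -0.11463343206294684 top [ 0.03131675 -0.11803272  0.12810171] from hinge 1.8497495023331423
scene 157 [-0.026 -0.036 -0.003] [0.058 0.029 0.031]
side 81 [-0.023 -0.036 -0.002] [0.026 0.006 0.017]
```

View pics/c11.png

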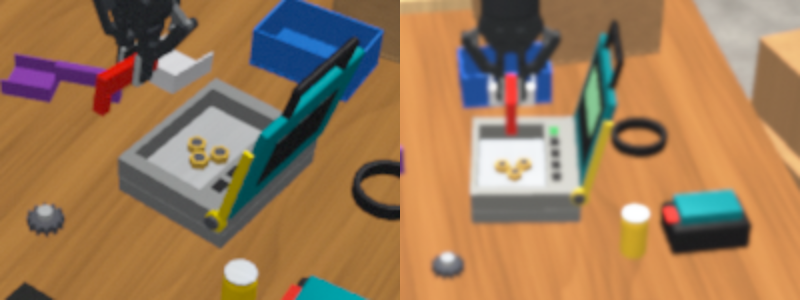

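Request:
jog_arm(
  rows=[
    [[0.02,0.05,-0.1,0.292,-0.014,0.006],[0.035,0.1,-0.2,0.292,-0.014,0.006],[0.046,0.15,-0.304,0.292,-0.014,0.006],[0.046,0.171,-0.304,0.292,-0.014,0.006]],
  ],
)

```text
clock: 15.98
position: [0.4996, -0.0606, 0.1982]
eef_rot: [-1.574, 0.112, -0.105]
contact_force: [0.2, 0.8, -1.4]
finger_gap: 0.0122
```

Request:
jog_arm(
  rows=[
    [[0,0,-0.1,0,0.3,0],[0,0,-0.2,0,0.6,0],[0,0,-0.2,0,0.9,0],[0,0,-0.2,0,1,0]],
  ],
)

```text
clock: 16.48
position: [0.4918, -0.118, 0.1989]
eef_rot: [-1.518, 0.503, -0.498]
contact_force: [-0.6, -0.2, -1.8]
finger_gap: 0.0124
```

Request:
jog_arm(
  rows=[
    [[0,0,0,0,0.3,0],[0,0,0,0,0.6,0],[0,0,0,0,0.9,0],[0,0,0,0,1,0]],
  ],
)

```text
clock: 16.98
position: [0.4918, -0.1176, 0.1989]
eef_rot: [-1.39, 0.886, -0.884]
contact_force: [0.3, 0.0, -1.6]
finger_gap: 0.0124
```

Request:
jog_arm(
  rows=[
    [[0,0,0,0,0.3,0],[0,0,0,0,0.6,0],[0,0,0,0,0.9,0],[0,0,0,0,1,0]],
  ],
)

```text
clock: 17.48
position: [0.4918, -0.1176, 0.1989]
eef_rot: [-1.184, 1.259, -1.26]
contact_force: [-0.2, -0.9, -1.8]
finger_gap: 0.0125
```

```bash
python3 - <<'E'
from h import *
go([.534,-.1742,.08],-1.745)
E
```

```text
t 17.475 pos [ 0.4918 -0.1176  0.1989] q [-0.46  0.3   1.6  -0.01  1.24  1.18] gap 0.0125 F [-0.2 -0.9 -1.8]
shift [0.177 0.397 0.155] turn [0.008 0.215 0.01 ]
```

Request:
jog_arm(
  rows=[
    [[0.08,0.1,0.07,0.008,0.215,0.01],[0.177,0.2,0.155,0.008,0.215,0.01],[0.177,0.3,0.155,0.008,0.215,0.01],[0.177,0.397,0.155,0.008,0.215,0.01],[0.177,0.397,0.155,0.008,0.215,0.01]],
  ],
)

```text
clock: 18.1
position: [0.5335, -0.1736, 0.0781]
eef_rot: [-1.124, 1.338, -1.331]
contact_force: [-0.5, -0.0, -0.4]
finger_gap: 0.0127
```

```bash
python3 - <<'E'
from h import *
go([.534,-.1742,.022],-1.745)
snap("wrist","12");snap("side","12")
a=cv2.imread('pics/wrist12.png');b=cv2.resize(cv2.imread('pics/side12.png')[220:370,260:460],(640,480))
cv2.imwrite('pics/c12.png',cv2.resize(np.hstack([a,b]),(800,300)))
P,p,H=cloud("wrist12.npz");h,s,v=H[...,0],H[...,1],H[...,2];X,Y,Z=P[...,0],P[...,1],P[...,2]
m=(s<40)&(v>150)&(X>.55)&(X<.66)&(Y<-.14)&(Y>-.24)&(Z>.03)&(Z<.12);q=P[m];q=q[q[:,2]<np.percentile(q[:,2],60)]
A=np.c_[q[:,:2],np.ones(len(q))];print(len(q),np.linalg.lstsq(A,q[:,2],rcond=None)[0],np.median(q,0))
E
```

```text
t 18.1 pos [ 0.5335 -0.1736  0.0781] q [-0.52  0.56  1.57  0.    1.03  1.22] gap 0.0127 F [-0.5 -0.  -0.4]
shift [0.002 0.187 0.003] turn [ 0.008  0.005 -0.003]
18270 [-0.00354805  0.00221733  0.06427969] [ 0.60746428 -0.18672134  0.06179189]
```

View pics/c12.png

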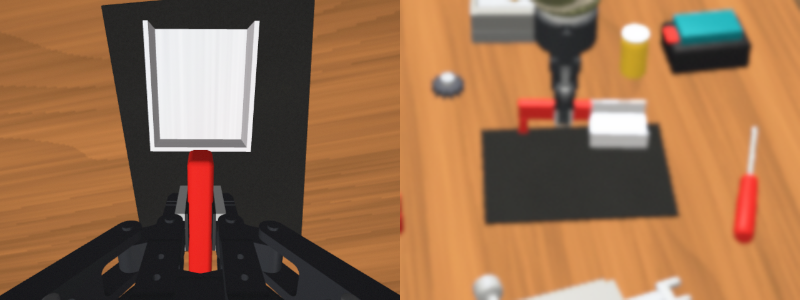

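Request:
jog_arm(
  rows=[
    [[0.002,0.08,0.003,0.004,0,0],[0.002,0.14,0.003,0.004,0,0],[0.002,0.17,0.003,0.004,0,0],[0.002,0.183,0.003,0.004,0,0],[0.002,0.183,0.003,0.004,0,0]],
  ],
)

```text
clock: 18.82
position: [0.5352, -0.1758, 0.025]
eef_rot: [-1.12, 1.334, -1.336]
contact_force: [0.3, 0.3, -1.6]
finger_gap: 0.0124
```

Request:
jog_arm(
  rows=[
    [[0,0.003,0,0,0,0],[0,0.003,0,0,0,0]],
  ],
)

```text
clock: 19.08
position: [0.5352, -0.1758, 0.0241]
eef_rot: [-1.12, 1.334, -1.336]
contact_force: [0.8, 0.2, -0.9]
finger_gap: 0.0125
```

Still carrying the scoop's weight; lower a little more.

Request:
jog_arm(
  rows=[
    [[0,0.004,0,0,0,0],[0,0.008,0,0,0,0],[0,0.008,0,0,0,0]],
  ],
)

```text
clock: 19.45
position: [0.5352, -0.1757, 0.0225]
eef_rot: [-1.12, 1.333, -1.336]
contact_force: [-3.9, 1.5, 10.8]
finger_gap: 0.0129
```

Request:
jog_arm(
  rows=[
    [[0,0,0,0,0,0],[0,0,0,0,0,0],[0,0,0,0,0,0],[0,0,0,0,0,0]],
  ],
  claw=-0.4,
)

```text
clock: 19.95
position: [0.535, -0.1757, 0.0213]
eef_rot: [-1.12, 1.334, -1.336]
contact_force: [1.2, -0.1, 0.1]
finger_gap: 0.0597
```

Request:
jog_arm(
  rows=[
    [[0,-0.1,0,0,0,0],[0,-0.25,0,0,0,0],[0,-0.45,0,0,0,0],[0,-0.6,0,0,0,0],[0,-0.6,0,0,0,0]],
  ],
)

```text
clock: 20.58
position: [0.5358, -0.1764, 0.2049]
eef_rot: [-1.117, 1.328, -1.341]
contact_force: [0.3, 0.4, -0.5]
finger_gap: 0.0598
```

```bash
python3 - <<'E'
from h import *
from rig import bot
s=bot.sense();print(s['clock'],s['position'],s['contact_force'],s['finger_gap'])
for n in("scene","side","wrist"): snap(n,"13")
angles("13")
P,p,H=cloud("wrist13.npz");h,s,v=H[...,0],H[...,1],H[...,2];X,Y,Z=P[...,0],P[...,1],P[...,2]
m=(s<40)&(v>150)&(X>.55)&(X<.66)&(Y<-.14)&(Y>-.24)&(Z<.04);q=P[m];q=q[q[:,2]<.015]
A=np.c_[q[:,:2],np.ones(len(q))];print('scoop floor',len(q),np.linalg.lstsq(A,q[:,2],rcond=None)[0],np.median(q,0))
for n in ("scene","side"):
    P,p,H=cloud(n+"13.npz");R=P-(HG-[0,0,.058]);x=R@EX+.095;y=R@EY;z=R[...,2]-.025
    m=(H[...,0]>15)&(H[...,0]<32)&(H[...,1]>90)&(abs(x)<.05)&(abs(y)<.08)&(z>-.01)&(z<.06)
    q=np.stack([x[m],y[m],z[m]],-1);print(n,m.sum(),q.min(0).round(3),q.max(0).round(3))
a=cv2.imread('pics/scene13.png');b=cv2.imread('pics/wrist13.png')
cv2.imwrite('pics/c13.png',cv2.resize(np.hstack([a,b]),(800,300)))
E
```

```text
20.575 [ 0.53575335 -0.17643069  0.20485281] [ 0.28788676  0.40474021 -0.45834949] 0.05979023712922189
scene lid 441 395 angle 1.7997506949989615 [0.00060229 0.23304068 0.01530905]
  noyaw 1.8000878265808142 [0.23339614 0.01525462]
scene arm 223 angle 1.7894255691196046 [0.22218056 0.00951639] y -0.11564753513675839 top [ 0.03550838 -0.11345848  0.12636119] from hinge 1.873975756988398
side arm 162 angle 1.7860091290623927 [0.21859817 0.00775083] y -0.11534953693127482 top [ 0.03104478 -0.1209248   0.13001449] from hinge 1.8462029287774189
scoop floor 5758 [-0.00590978 -0.00240815  0.01008094] [ 0.60575387 -0.18771771  0.00690564]
scene 156 [-0.026 -0.035 -0.005] [0.032 0.027 0.017]
side 80 [-0.022 -0.036 -0.005] [0.026 0.006 0.018]
```

View pics/c13.png

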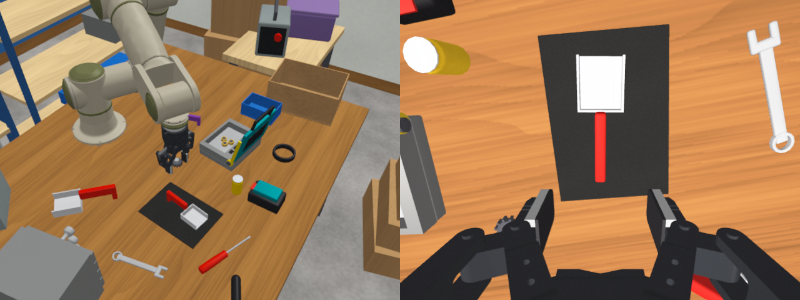

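All good: the scoop lies flat on the mat, the nuts are in the pan, the lid is in line with the arm and the gripper is clear.

```bash
python3 -c "
from rig import bot
print(bot.hand_in())"
```

```text
the job is handed in; nothing more can be done
None
```

The job is done and handed in at about 20.6 s on the robot's clock, well inside the 66 s limit. The hand-in gave no verdict.

I raised the lid by its bar and let it go beside the yellow arm. Then I gripped the scoop by its handle, tipped the three nuts low into the weighing pan, and set the empty scoop back on the mat.

| Last check | Result |
|---|---|
| Lid against yellow arm | Scene camera: lid about 1.80 rad, arm about 1.79 rad. |
| Nuts | All three lie flat in the pan; in plan, their visible points stay at least 18 mm inside its walls. |
| Scoop | Empty, tilted about 0.006 rad, pan floor 7 mm above the bench as expected, inside the mat's outline. |
| Gripper | Open and clear, with no contact force. |

- **Camera disagreement:** In the last picture the side camera saw too little of the lid to measure it. Its earlier fits put the lid 0.035–0.045 rad from the arm, still inside the 0.10 rad limit. Estimates of the arm's own angle ranged from 1.79 to 1.87 rad, depending on the method. Against the highest of these, the lid is about 0.07 rad off.
- **Bystanders:** I checked these only by eye in the pictures; none looks moved.

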